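# Load the test cartridge into the cartridge reader and hold it home

### The arm

A 6-joint arm with a two-finger parallel gripper is mounted at the origin on the work surface. World frame = base frame: x ahead of the robot, y to its left, z up, the work surface at z = 0. Lengths are in m, angles in rad, forces in N, time in s.
With the tool pointing down it reaches from about 0.35 to 0.85 m from the base axis. Payload 8.1 kg.
Tool frame: the origin (TCP) lies at the centre of the arm's flange, where the gripper is bolted on; the fingertips stand 173 mm ahead of it and the grasp point (between the pads) lies 155 mm ahead of it; z points along the fingers, y is the line along which they close (so a half turn about z gives the same grasp; the last joint's range is limited). The gripper opens to 85 mm and grips with 20 to 120 N. Pads are 22 mm wide; open, the fingers measure 114 mm over their backs; the gripper's body (76 mm by 85 mm) begins 54 mm behind the grasp point. The pads swing forward as they close: fully open they stand 13 mm farther back than shut.
Start: joints at [1.239, 0.13, 1.488, -0, 1.523, -0.085], TCP at [0.147, 0.582, 0.405] pointing down, gripper open.
Joint ranges: [-2.96, 2.96], [-0.89, 2.26], [0.02, 2.5], [-1.34, 4.48], [0, 2.73], [-2.66, 2.66]. Speed limits (rad/s): [2.39, 2.39, 2.79, 3.14, 3.14, 3.14].

### API

Orientations are given as a unit quaternion [x, y, z, w].
In Python, from plant import arm gives the robot as it stands.
- The arm moves only by the shell command python3 -m crank 'ROWS' [OPENING] [FORCE]. ROWS is JSON, a list of rows, each a list of 4 numbers: the shift along the tool's x, y, z in cm, then the turn about the tool's z in rad. A call has 1 to 10 rows; each row is the pose to reach, as a shift and turn from the pose commanded when the call began, along the tool's axes at that moment; what a row does not reach only later rows make up. A row lasts 1/12 s, in which the tool goes at most 41.7 mm and 7.16 degrees, less where a joint would pass 70% of its speed; a pose out of reach is approached as far as the arm can. A call with a gripper value outside its range is refused whole. OPENING is the finger opening in cm, from 0 to 8.54, set as the call begins (- or left out, the last holds). The fingers move at their own pace and stop on an object; FORCE is the grip in N (left out, the last holds). Time passes only in rows, so rows that repeat a pose let the fingers close. It gives the time, the measured TCP pose, the force, the opening and the grip force at its end, in the units of the state.
- arm.state(): the state, without advancing time (a new reading comes with each control period).
- arm.snapshot(name): name is "side" or "top"; returns a dict with "pixels" (420x560x3 uint8, blue, green, red), "fx", "fy", "cx", "cy" (pixels), "view" (4x4, takes a point from world to camera coordinates). Camera axes: x right, y down, z forward; pixel columns grow to the right and rows downward; lengths in m; the calibration is good to about 2 mm. A picture is of the moment at which its call begins. There is no depth.
- arm.hand_in(): hands the job in; it is judged then, once.
Trained networks look in the newest picture that a camera, given by its name, has taken for a name from the list of things; names that differ only in an ending like _2 or _b are one class to them, and where a whole thing is asked for, a point or a joint stands for the part that bears it (a point fixed in the world has none). Each returns a list of dicts, best first, with "confidence" (0 to 1); they miss things now and then, are a little off and sometimes report something else, mostly with a low value. They report only what shows in the picture. A call takes as long as a camera call.
- arm.recognise(camera, target): "rect" ([left, top, right, bottom] in pixels, round what is visible of it).
- arm.landmark_of(camera, target): "position" ([column, row] in pixels: a listed point, or the origin of a listed thing).
The state is a dict: "t": time; "joint_positions": joint angles; "qvel": joint speeds; "joint_torque": joint torques, N m; "ee_pos": TCP position; "orientation": TCP orientation; "ft_force": force on the tool from outside, world axes, zero at the start; "ft_torque": the same for the moment, N m; "opening": finger opening in m; "grip_force": force on a finger pad.
Only numpy, scipy, OpenCV 4.12 (cv2) and the standard library are available. Lean on these libraries where they do the work, as an engineer would, in place of code of your own. Each camera call takes 0.05 s, during which the arm holds its last target. There are 200 camera calls.

### The job

Load the test cartridge (the one with the thin tongue at one end) into the cartridge reader: lay it flat in the open bay, rib up and tongue towards the hood, then slide it in so that the tongue goes under the hood's lip and on against the sprung contacts until the cartridge's shoulder is fully home against the lip. The springs push it out again and the reader has no latch, so keep it pressed home: finish while still holding it there, do not let go. Leave the other things on the counter where they are.

Things in the scene. Friction and masses are not known exactly. Their poses are not given: they have to be found in the camera images.
- cart_mid (a point): Test cartridge, loose, light grey plastic, about 75 g: a flat body 70 (x) x 54 (y) x 16 mm, with a finger rib on top and a thin tongue at its +x end; it lies on its underside. This point is the middle of the flat body, 8 mm above the underside. x points to the tongue, z up out of the rib.
- cart_grip (a point): Centre of the test cartridge's finger rib, the place to grip: the rib is 36 (x) x 12 (y) x 26 mm high. This point is 29 mm above the underside, 13 mm above the body's top and 13 mm below the rib's top, 10 mm behind (-x of) the body's middle and 45 mm behind the body's front end face, the shoulder. Same axes as cart_mid.
- cart_tip (a point): Middle of the end of the test cartridge's tongue. The tongue sticks out 22 mm from the shoulder, is 38 mm wide and 7 mm thick, level with the underside, with brass strips on top. This point is 67 mm ahead (+x) of the rib's centre and 25.5 mm below it. Same axes.
- reader_bay (a point): Cartridge reader, fixed, a pale desk-top instrument 220 x 150 mm, at the left or right of the counter, a little turned. Its front half is an open bay: level floor 40 mm above the counter, 110 mm long from its open front end to the lip, 60 mm wide between side guides 14 mm high with bevelled upper edges. This point is the middle of the bay floor. x points to the hood (the way to push), y across, z up.
- reader_lip (a point): Foot of the lip, the front face of the reader's hood (102 mm high, dark screen on top). The lip's lower edge is 10 mm above the bay floor, over a slot 46 mm wide that takes the tongue. The point is on the bay floor, mid-width, below the lip's face; axes as reader_bay. Cartridge fully home: shoulder on the lip, rib centre at x = -45 mm, y = 0, z = +29 mm here.
- contacts (a joint): The sprung contact block hidden in the slot, 16 mm in from the lip's face: how far it is pushed in (m). 0 free; 0.006 when the cartridge is fully home with its shoulder on the lip. It takes about 1 N at first touch rising to about 4 N at home; after that the lip is solid.
- control_mid (a point): Bystander: a control cartridge, loose, the same body (70 x 54 x 16 mm) and rib but with no tongue. This point is the rib's centre, 29 mm above the counter. Leave it.
- timer_mid (a point): Bystander: a beige wind-up kitchen timer, loose, about 54 x 60 x 75 mm high. This point is its middle, 38 mm up. Leave it.
- dropper_mid (a point): Bystander: a small dropper bottle, 28 mm across and 62 mm high, standing on the counter. This point is its middle. Leave it.
- pen_mid (a point): Bystander: a marker pen, 124 mm long, 13 mm thick, lying on the counter. This point is its middle; it lies along its y. Leave it.
- rocker: Bystander, fixed: a pale tube rocker with a sloping ribbed tray and three capped tubes, 160 x 220 mm and up to about 120 mm high, at the side of the counter where the reader is not. The origin is the centre of its underside.

How it is judged:
By the outcome, as a careful person would: the job done as asked, in the order asked, and still so for the second after the job is handed in, while the arm keeps its last pose, push and grip.
It also fails if it takes over 45 s, if anything falls off the work surface, if the arm or the gripper's body presses on something with over 40 N, if the wrist force passes 120 N, or if a joint passes its speed limit or range.

## Working session

There is one attempt and no reset: what is moved stays moved. The work goes in short steps, Python scripts to look and compute and a shell command to move; the robot and the scene stay as the last step left them, time stands still between calls to the robot, and variables do not carry over. Pictures are saved under pics/ and viewed, at most 10 in all, crops included, and the job is handed in when it is done.

```bash
mkdir -p pics; cat > h.py <<'E'
import numpy as np,cv2
from plant import arm
def ray(s,px):
    V=np.array(s["view"]);R=V[:3,:3];c=-R.T@V[:3,3]
    d=R.T@np.array([(px[0]-s["cx"])/s["fx"],(px[1]-s["cy"])/s["fy"],1.]);return c,d
def onz(s,px,z):
    c,d=ray(s,px);return c+d*(z-c[2])/d[2]
def tri(obs):
    A=np.zeros((3,3));b=np.zeros(3)
    for s,px in obs:
        c,d=ray(s,px);d=d/np.linalg.norm(d);P=np.eye(3)-np.outer(d,d);A+=P;b+=P@c
    return np.linalg.solve(A,b)
def proj(s,p):
    q=np.array(s["view"])@np.append(p,1);return q[:2]/q[2]*[s["fx"],s["fy"]]+[s["cx"],s["cy"]]
E
python3 - <<'E'
from h import *
S={c:arm.snapshot(c) for c in("top","side")}
for c in S: cv2.imwrite(f"pics/{c}0.png",S[c]["pixels"])
cv2.imwrite("pics/a.png",np.hstack([cv2.resize(S[c]["pixels"],(400,300)) for c in S]))
Z=dict(cart_mid=.008,cart_grip=.029,cart_tip=.0035,reader_bay=.04,reader_lip=.04,control_mid=.029,timer_mid=.038,dropper_mid=.031,pen_mid=.0065,rocker=0)
for n,z in Z.items():
    for c in S:
        for r in arm.landmark_of(c,n)[:2]: print(n,c,np.round(r["position"],1),round(r["confidence"],2),np.round(onz(S[c],r["position"],z),4))
s=arm.state();print(s["ee_pos"],s["orientation"],s["ft_force"])
E
```

```text
cart_mid top [244.6 235.5] 0.83 [0.4746 0.0889 0.008 ]
cart_mid side [248.8 201.1] 0.77 [0.4839 0.0973 0.008 ]
cart_mid side [311.8 337.7] 0.57 [ 0.5315 -0.298   0.008 ]
cart_grip top [243.2 236. ] 0.69 [0.4728 0.0904 0.029 ]
cart_grip side [312.7 337.4] 0.6 [ 0.5273 -0.3143  0.029 ]
cart_grip side [246.1 194.3] 0.57 [0.4778 0.0929 0.029 ]
cart_tip top [267.7 223.5] 0.82 [0.5045 0.03   0.0035]
cart_tip side [259.  219.7] 0.56 [0.4977 0.0245 0.0035]
reader_bay top [410.2 215. ] 0.65 [ 0.5184 -0.3243  0.04  ]
reader_bay top [320.8 212.5] 0.19 [ 0.5278 -0.1029  0.04  ]
reader_bay side [313.7 340.2] 0.63 [ 0.5244 -0.3276  0.04  ]
reader_lip top [412.9 187.4] 0.81 [ 0.5872 -0.3338  0.04  ]
reader_lip top [267.7 223.6] 0.65 [0.5022 0.0288 0.04  ]
reader_lip side [354.4 339.9] 0.87 [ 0.5786 -0.336   0.04  ]
control_mid top [319.4 211.4] 0.92 [ 0.5315 -0.1005  0.029 ]
control_mid top [268.2 225.6] 0.68 [0.4978 0.028  0.029 ]
control_mid side [285.1 245.1] 0.91 [ 0.5292 -0.1039  0.029 ]
control_mid side [365.1 233.9] 0.64 [ 0.6893 -0.0924  0.029 ]
timer_mid top [245.9 157.4] 0.86 [0.6691 0.0815 0.038 ]
timer_mid side [335.2 188.4] 0.79 [0.6805 0.0756 0.038 ]
timer_mid side [247.5 206.3] 0.19 [0.474  0.0268 0.038 ]
dropper_mid top [313.6 150.6] 0.69 [ 0.6858 -0.0891  0.031 ]
dropper_mid side [366.5 233.2] 0.62 [ 0.6915 -0.0933  0.031 ]
pen_mid top [240.6 234.5] 0.5 [0.4773 0.0992 0.0065]
pen_mid top [390.9 280.5] 0.47 [ 0.3556 -0.2796  0.0065]
pen_mid side [190.  345.7] 0.58 [ 0.3586 -0.2825  0.0065]
rocker top [159.8 185.4] 0.85 [0.6073 0.3076 0.    ]
rocker side [282.1 161.3] 0.71 [0.6025 0.3151 0.    ]
rocker side [334.  186.9] 0.49 [0.7042 0.1491 0.    ]
[0.14657159 0.58181686 0.40467881] [ 1.23089830e-01  9.92395533e-01 -2.03876760e-05 -2.08000750e-07] [-0.26318376 -0.07568718  0.32290027]
```

View pics/top0.png

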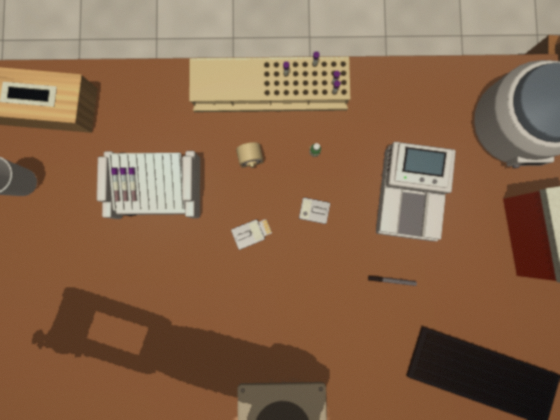

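View pics/side0.png

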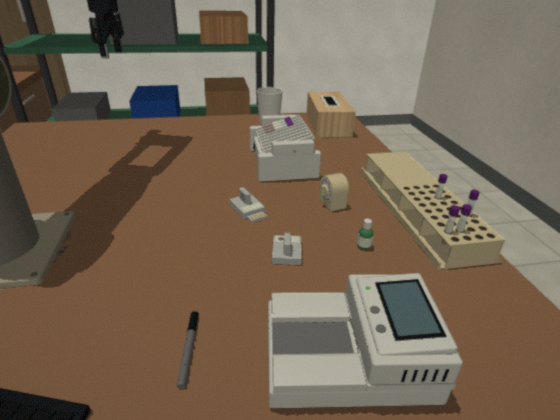

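The top view shows the cartridge at about (248,235), with its tongue pointing right and up to (266,227). The reader is at (415,190), with its hood at the top and its bay at (412,214). The control cartridge is at (316,211) and the pen at (392,281). The side view agrees. I'll refine the yaws with zoomed crops.

```bash
python3 - <<'E'
from h import *
S={c:arm.snapshot(c) for c in("top","side")}
t=S["top"]["pixels"];d=S["side"]["pixels"]
f=lambda im,x,y,w,h,k:cv2.resize(im[y:y+h,x:x+w],None,fx=k,fy=k,interpolation=cv2.INTER_CUBIC)
A=f(t,225,212,50,37,8);B=f(t,375,140,85,110,5)[:,:400]
C=f(d,225,180,50,37,8)
L=np.vstack([A,C[:550-A.shape[0]]]);n=min(len(L),len(B))
cv2.imwrite("pics/z.png",np.hstack([L[:n],B[:n]]))
hsv=cv2.cvtColor(t,cv2.COLOR_BGR2HSV);m=((hsv[...,1]<70)&(hsv[...,2]>110)).astype(np.uint8)
k,l,st,ce=cv2.connectedComponentsWithStats(m)
for i in range(1,k):
    if st[i,4]>100 and 200<ce[i,0]<470 and 130<ce[i,1]<260:
        r=cv2.minAreaRect(np.argwhere(l==i)[:,::-1].astype(np.float32));z=.016 if st[i,4]<1500 else .05
        P=[onz(S["top"],p,z)[:2] for p in cv2.boxPoints(r)]
        print(st[i],ce[i],r,np.round(P,4).tolist())
        for a,b in((0,1),(1,2)): e=P[b]-P[a];print(np.linalg.norm(e),np.degrees(np.arctan2(e[1],e[0])))
E
```

```text
[ 378  142   77   99 4785] [414.71661442 197.04597701] ((416.93450927734375, 191.4912567138672), (67.13916778564453, 93.37366485595703), 7.594642639160156) [[0.4739, -0.2392], [0.7035, -0.2778], [0.6789, -0.4427], [0.4499, -0.4011]]
0.23280930051043564 -9.526549567975064
0.1667711613822265 -98.50415993367997
[299 198  31  26 601] [314.11148087 210.32612313] ((314.1346130371094, 210.32693481445312), (27.848487854003906, 21.376657485961914), 11.309932708740234) [[0.5164, -0.0482], [0.5697, -0.0598], [0.5547, -0.1289], [0.5016, -0.117]]
0.05450495061221883 -12.301938739378116
0.07073141638251902 -102.20414038807789
[231 220  36  30 681] [248.73715125 233.50807636] ((249.39654541015625, 233.24136352539062), (21.91204833984375, 32.49668502807617), 68.19859313964844) [[0.491, 0.1243], [0.5205, 0.0479], [0.4688, 0.0279], [0.4396, 0.104]]
0.08187100952448342 -68.93949310860374
0.05542924398036566 -158.87498384267244
```

View pics/z.png

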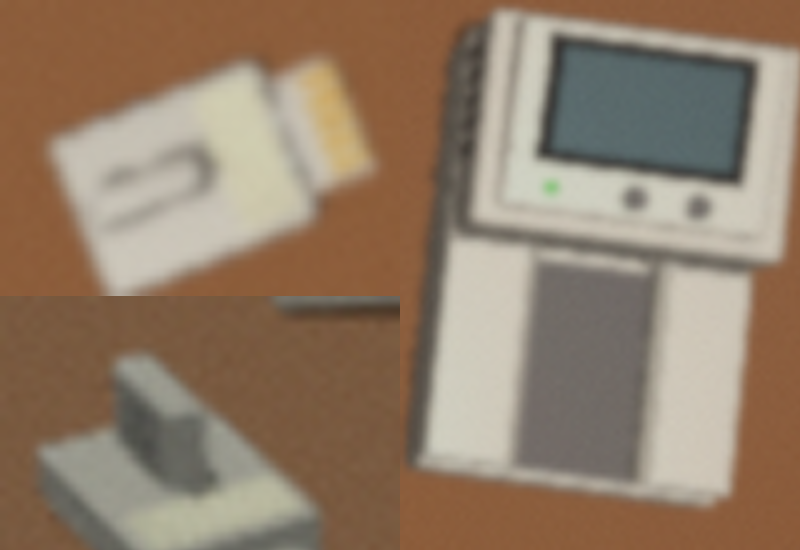

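```bash
python3 - <<'E'
from h import *
s=arm.snapshot("top")
u=lambda X,Y,x0,y0,k,z:onz(s,((X+.5)/k-.5+x0,(Y+.5)/k-.5+y0),z)[:2]
ang=lambda a,b:np.degrees(np.arctan2(*(b-a)[::-1])).round(2)
bl,fl,fr,br=[u(X,Y,225,212,8,.016) for X,Y in((50,140),(250,62),(318,215),(110,297))]
t1,t2=[u(X,Y,225,212,8,.007) for X,Y in((325,58),(375,168))]
print("cart",(bl+fl+fr+br)/4,ang(bl,fl),ang(br,fr),ang(fr,fl)-90,ang(br,bl)-90,"tip",(t1+t2)/2,ang(t2,t1)-90, ang((bl+br)/2,(t1+t2)/2))
print(np.linalg.norm(fl-bl),np.linalg.norm(fl-fr))
q=lambda X,Y,z:u(X-400,Y,375,140,5,z)
a,b,c,d=q(515,467,.04),q(535,262,.04),q(658,265,.04),q(637,480,.04)
print("bay",ang(a,b),ang(d,c),ang(d,a)-90,"front mid",(a+d)/2,"w",np.linalg.norm(a-d))
h1,h2=q(468,222,.102),q(785,262,.102);print("hood",(h1+h2)/2,ang(h2,h1)-90,np.linalg.norm(h1-h2))
c0,_=ray(s,(0,0));print("cam",c0)
S={k:arm.snapshot(k) for k in("top","side")}
for n in("reader_bay","reader_lip","cart_mid","cart_grip","cart_tip"):
    o=[]
    for k in S:
        L=[r for r in arm.landmark_of(k,n) if (onz(S[k],r["position"],.03)[1]<-.2)==n.startswith("reader")]
        if L:o.append((S[k],L[0]["position"]))
    print(n,[onz(x,p,dict(reader_bay=.04,reader_lip=.04,cart_mid=.008,cart_grip=.029,cart_tip=.0035)[n])[:2].round(4).tolist() for x,p in o], tri(o).round(4) if len(o)>1 else"")
E
```

```text
cart [0.47844117 0.08128151] -69.44 -69.34 -66.67 -69.42 tip [0.49874292 0.02843575] -66.28 -69.14
0.06757593727111005 0.05292713101264136
bay -7.74 -8.03 -6.930000000000007 front mid [ 0.47065194 -0.32139019] w 0.060502424711906214
hood [ 0.57672161 -0.32937488] -8.069999999999993 0.14895224904804893
cam [ 0.44709574 -0.00502307  1.02241266]
reader_bay [[0.5171, -0.326], [0.5248, -0.3277]] [ 0.521  -0.327   0.0396]
reader_lip [[0.5769, -0.3319], [0.5747, -0.3363]] [ 0.5769 -0.3331  0.0358]
cart_mid [[0.4813, 0.0805], [0.478, 0.0805]] [0.4797 0.0806 0.0079]
cart_grip [[0.4729, 0.0934], [0.477, 0.0967]] [0.4748 0.0931 0.0311]
cart_tip [[0.5063, 0.0257], [0.4987, 0.0159]] [ 0.5034  0.0262 -0.0036]
```

```bash
cat > d.py <<'E'
import sys,numpy as np
from scipy.spatial.transform import Rotation as R
from plant import arm
x,y,z,a=map(float,sys.argv[1:5])  # target TCP, tool-y heading deg
s=arm.state();r=R.from_quat(s["orientation"]);M=r.as_matrix()
h=np.degrees(np.arctan2(M[1,1],M[0,1]))
print("t",s["t"],"pos",np.round(s["ee_pos"],4),"h",h.round(2),"tilt",M[:,2].round(4),"F",np.round(s["ft_force"],1),"op",s["opening"],"g",s["grip_force"])
print("rows cm:",np.round(M.T@(np.array([x,y,z])-s["ee_pos"])*100,2),"turn",np.radians(h-a).round(4),"q",np.round(s["joint_positions"],2))
E
python3 -m crank '[[-2.5,-2.2,0.5,0.06],[-5.5,-4.9,1.5,0.15],[-8.5,-7.7,2.5,0.25],[-11.5,-10.4,3.5,0.36],[-14.5,-13.1,4.5,0.46],[-17.5,-15.8,5.5,0.56],[-20.5,-18.5,6.5,0.66],[-23.5,-21.2,7.5,0.76],[-26.5,-24,8.5,0.86],[-29.5,-26.7,9.5,0.96]]' 5 60
python3 d.py .4754 .0903 .26 21
```

```text
t: 2.68
ee_pos: [0.3676, 0.2496, 0.3098]
orientation: [0.569, 0.822, 0.0, 0.0]
ft_force: [0.8, -0.2, 0.7]
opening: 0.0498
grip_force: 0.0
t 2.6833 pos [0.3676 0.2496 0.3098] h 20.59 tilt [ 9.e-04  4.e-04 -1.e+00] F [ 0.8 -0.2  0.7] op 0.049836966202788636 g 0.0
rows cm: [-18.7    4.48   4.98] turn -0.0071 q [ 0.48 -0.24  2.02 -0.    1.36  0.12]
```

```bash
python3 -m crank '[[-3,0.7,1,0],[-6,1.5,2,0],[-9,2.2,3,0],[-12,3,4,0],[-15,3.7,5,0],[-17,4.2,5,0],[-18.6,4.4,5,0],[-18.6,4.4,5,0],[-18.6,4.4,5,0]]' 5 60
python3 d.py .4754 .0903 .193 21
python3 - <<'E'
from h import *
o=[]
for k in("top","side"):
    s=arm.snapshot(k);im=s["pixels"];p=proj(s,[.4754,.0903,.03]);x,y=np.int32(p)-[50,50]
    c=cv2.resize(im[y:y+100,x:x+100],(400,400),interpolation=cv2.INTER_CUBIC);o.append(c)
    print(k,p)
cv2.imwrite("pics/b.png",np.hstack(o))
E
```

```text
t: 3.43
ee_pos: [0.4746, 0.0926, 0.2599]
orientation: [0.568, 0.823, 0.0, -0.0]
ft_force: [-0.7, 0.2, 0.0]
opening: 0.0499
grip_force: 0.0
t 3.4333 pos [0.4746 0.0926 0.2599] h 20.74 tilt [-1.e-04  2.e-04 -1.e+00] F [-0.7  0.2  0. ] op 0.0498990407662258 g 0.0
rows cm: [-0.25 -0.01  6.69] turn -0.0045 q [ 0.09 -0.06  1.96  0.    1.25 -0.28]
top [243.21456431 234.96051109]
side [245.1545492  194.56689627]
```

View pics/b.png

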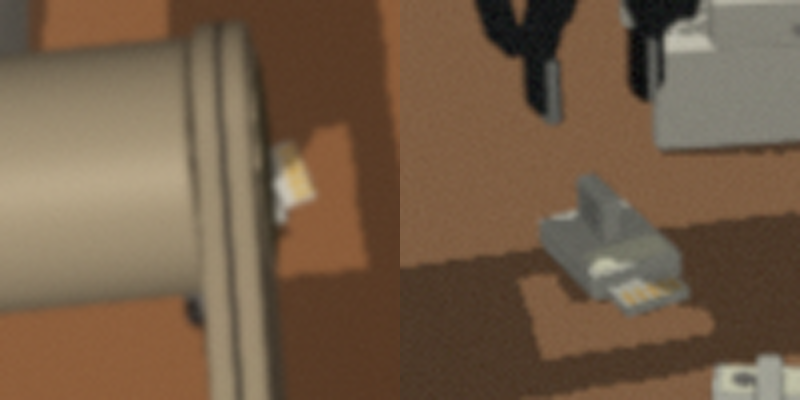

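The fingers straddle the rib: they are at about (545,110) and (645,90) in the crop, above the rib top at (590,180). Descending now.

```bash
python3 -m crank '[[-0.2,0,1.5,0],[-0.2,0,3.5,0],[-0.2,0,5.2,0],[-0.2,0,6,0],[-0.2,0,6.4,0],[-0.2,0,6.4,0],[-0.2,0,6.4,0]]' 3.5 60
python3 -m crank '[[0,0,0,0],[0,0,0,0],[0,0,0,0],[0,0,0,0],[0,0,0,0],[0,0,0,0]]' 0 60
python3 d.py .4754 .0903 .193 21
```

```text
t: 4.12
ee_pos: [0.4753, 0.0917, 0.1966]
orientation: [0.567, 0.824, 0.0, 0.0]
ft_force: [-0.2, -1.1, 0.4]
opening: 0.035
grip_force: 0.0
t: 4.62
ee_pos: [0.4759, 0.0914, 0.1972]
orientation: [0.567, 0.823, 0.001, 0.001]
ft_force: [-1.6, 0.5, 6.8]
opening: 0.0106
grip_force: 60.6
t 4.6167 pos [0.4759 0.0914 0.1972] h 20.85 tilt [ 2.4e-03  4.0e-04 -1.0e+00] F [-1.6  0.5  6.8] op 0.010606684849536195 g 60.61176538467407
rows cm: [-0.09 -0.09  0.42] turn -0.0026 q [ 0.08  0.03  1.99  0.    1.11 -0.28]
```

```bash
python3 -m crank '[[0,0,-1,0],[0,0,-3,0],[0,0,-5.5,0],[0,0,-8,0],[-2,-0.6,-9.5,-0.05],[-5,-1.6,-10,-0.14],[-8,-2.6,-10,-0.23],[-11,-3.6,-10,-0.32],[-14,-4.6,-10,-0.41],[-17,-5.6,-10,-0.5]]' 0 60
python3 d.py .4958 -.3225 .297 82
```

```text
t: 5.45
ee_pos: [0.483, -0.0889, 0.2967]
orientation: [0.344, 0.939, 0.0, 0.0]
ft_force: [-0.4, 0.5, -1.2]
opening: 0.0106
grip_force: 59.7
t 5.45 pos [ 0.483  -0.0889  0.2967] h 49.77 tilt [ 6.e-04 -2.e-04 -1.e+00] F [-0.4  0.5 -1.2] op 0.010551286559039363 g 59.67198371887207
rows cm: [-16.07 -17.    -0.03] turn -0.5626 q [-0.29 -0.09  1.91 -0.    1.32 -1.16]
```

```bash
python3 -m crank '[[-2.2,-2.3,0,-0.08],[-4.4,-4.7,0,-0.16],[-6.6,-7,0,-0.24],[-8.8,-9.3,0,-0.32],[-11,-11.6,0,-0.4],[-13.2,-14,0,-0.48],[-15,-16,0,-0.55],[-16,-17,0,-0.56],[-16,-17,0,-0.56],[-16,-17,0,-0.56]]'
python3 d.py .4958 -.3225 .297 82
python3 - <<'E'
from h import *
o=[];S={}
for k in("top","side"):
    s=S[k]=arm.snapshot(k);im=s["pixels"];p=proj(s,[.54,-.3225,.1]);x,y=np.int32(p)-[65,75]
    c=cv2.resize(im[max(y,0):y+150,x:x+100],(400,600),interpolation=cv2.INTER_CUBIC);o.append(c);print(k,x,y)
    for n in("cart_tip","cart_mid","cart_grip"):
        for r in arm.landmark_of(k,n)[:2]:print(k,n,r)
cv2.imwrite("pics/c.png",np.hstack(o))
e=arm.state()["ee_pos"]
for z in(-.15,-.155,-.165):print(proj(S["side"],e+[0,0,z]))
E
```

```text
t: 6.28
ee_pos: [0.4942, -0.3212, 0.2961]
orientation: [0.074, 0.997, 0.0, -0.0]
ft_force: [-0.5, 0.5, -1.5]
opening: 0.0107
grip_force: 59.6
t 6.2833 pos [ 0.4942 -0.3212  0.2961] h 81.46 tilt [-3.e-04  4.e-04 -1.e+00] F [-0.5  0.5 -1.5] op 0.010711790351472104 g 59.60416495800018
rows cm: [-0.17 -0.1  -0.09] turn -0.0094 q [-0.66  0.18  1.64  0.    1.33 -2.09]
top 352 128
top cart_tip {'position': [419.7, 192.5], 'confidence': 0.74}
top cart_mid {'position': [417.7, 221.4], 'confidence': 0.82}
top cart_grip {'position': [422.0, 222.4], 'confidence': 0.68}
side 262 228
side cart_tip {'position': [295.4, 287.6], 'confidence': 0.75}
side cart_tip {'position': [347.1, 308.5], 'confidence': 0.56}
side cart_mid {'position': [302.8, 300.1], 'confidence': 0.87}
side cart_grip {'position': [291.7, 288.4], 'confidence': 0.87}
[294.02585788 279.04955971]
[293.85537126 282.17338085]
[293.52008332 288.31685151]
```

View pics/c.png

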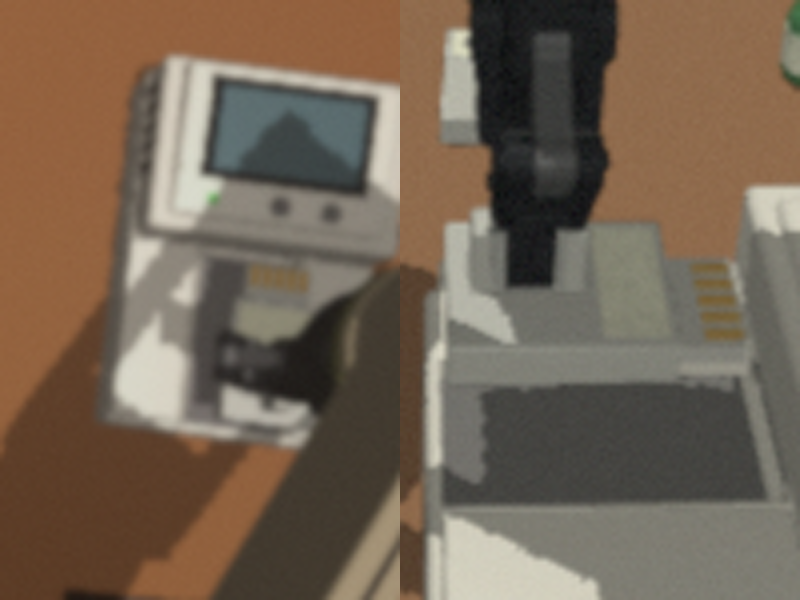

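```bash
python3 - <<'E'
from h import *
s={k:arm.snapshot(k) for k in("top","side")}
e=arm.state()["ee_pos"];d=np.array([.989,-.1485]);zu=e[2]-.197
print("expect tip",e[:2]+.067*d,"shoulder",e[:2]+.045*d, "zu",zu)
u=lambda X,Y,z:onz(s["side"],((X-400+.5)/4-.5+262,(Y+.5)/4-.5+228),z)[:2].round(4)
v=lambda X,Y,z:onz(s["top"],((X+.5)/4-.5+352,(Y+.5)/4-.5+128),z)[:2].round(4)
n,f=u(670,341,zu+.016),u(658,222,zu+.016);print("side shoulder",n,f,(n+f)/2)
b=u(447,345,zu+.016);print("near edge heading",np.degrees(np.arctan2(*(n-b)[::-1])))
print("side tip",u(733,260,zu+.007),u(747,342,zu+.007))
print("top tip strip ends",v(250,264,zu+.007),v(310,270,zu+.007))
print("floor far edge",u(500,384,.04),u(738,378,.04)," lip foot corners",u(738,378,.04),"guide near inner top",u(450,505,.054),u(770,503,.054))
E
```

```text
expect tip [ 0.56093897 -0.33017646] shoulder [ 0.53918097 -0.32690946] zu 0.09894150135518892
side shoulder [ 0.5321 -0.3506] [ 0.5428 -0.301 ] [ 0.53745 -0.3258 ]
near edge heading -7.811931710268186
side tip [ 0.5655 -0.3127] [ 0.5585 -0.3468]
top tip strip ends [ 0.5632 -0.314 ] [ 0.5592 -0.3488]
floor far edge [ 0.4941 -0.2942] [ 0.5775 -0.305 ]  lip foot corners [ 0.5775 -0.305 ] guide near inner top [ 0.4667 -0.3506] [ 0.5656 -0.3661]
```

```bash
python3 d.py .4950 -.3237 .246 82
```

```text
t 6.7833 pos [ 0.4947 -0.3202  0.2959] h 81.62 tilt [ 1.e-04 -1.e-04 -1.e+00] F [ 1.  -0.3 -1. ] op 0.010486936717175929 g 59.60774123668671
rows cm: [-0.08 -0.34  4.99] turn -0.0066 q [-0.66  0.18  1.64 -0.    1.33 -2.09]
```

```bash
python3 -m crank '[[-0.1,-0.3,1,-0.007],[-0.1,-0.35,2.5,-0.007],[-0.1,-0.35,4,-0.007],[-0.1,-0.35,5,-0.007],[-0.1,-0.35,5.4,-0.007],[-0.1,-0.35,5.7,-0.007],[-0.1,-0.35,5.7,-0.007],[-0.1,-0.35,5.7,-0.007]]'
python3 d.py .4950 -.3237 .238 82
```

```text
t: 7.45
ee_pos: [0.4953, -0.3244, 0.2394]
orientation: [0.07, 0.998, -0.0, 0.0]
ft_force: [0.0, 0.7, -0.4]
opening: 0.0107
grip_force: 59.6
t 7.45 pos [ 0.4953 -0.3244  0.2394] h 81.99 tilt [ 6.e-04 -5.e-04 -1.e+00] F [ 0.   0.7 -0.4] op 0.010680610498982787 g 59.6174418926239
rows cm: [0.04 0.07 0.14] turn -0.0001 q [-0.67  0.25  1.67 -0.    1.22 -2.1 ]
```

```bash
python3 -m crank '[[0,0,0.1,0],[0,0,0.2,0],[0,0,0.25,0],[0,0,0.25,0],[0,0,0.25,0]]'
python3 d.py .4950 -.3237 .238 82
```

```text
t: 7.87
ee_pos: [0.4953, -0.3245, 0.2372]
orientation: [0.07, 0.998, -0.0, 0.001]
ft_force: [-1.0, 0.9, 5.1]
opening: 0.0105
grip_force: 60.3
t 7.8667 pos [ 0.4953 -0.3245  0.2372] h 81.99 tilt [ 1.1e-03 -9.0e-04 -1.0e+00] F [-1.   0.9  5.1] op 0.010503243516005395 g 60.257506370544434
rows cm: [ 0.04  0.07 -0.08] turn -0.0001 q [-0.67  0.25  1.67 -0.    1.22 -2.1 ]
```

```bash
python3 - <<'E'
from h import *
s=arm.snapshot("side");t=arm.snapshot("top")
a=cv2.resize(s["pixels"][275:400,250:370],None,fx=4,fy=4,interpolation=cv2.INTER_CUBIC)
b=cv2.resize(t["pixels"][165:255,370:450],None,fx=4,fy=4,interpolation=cv2.INTER_CUBIC)
b=np.pad(b,((0,140),(0,0),(0,0)));cv2.imwrite("pics/e.png",np.hstack([a,b]))
E
```

```text
(no output)
```

View pics/e.png

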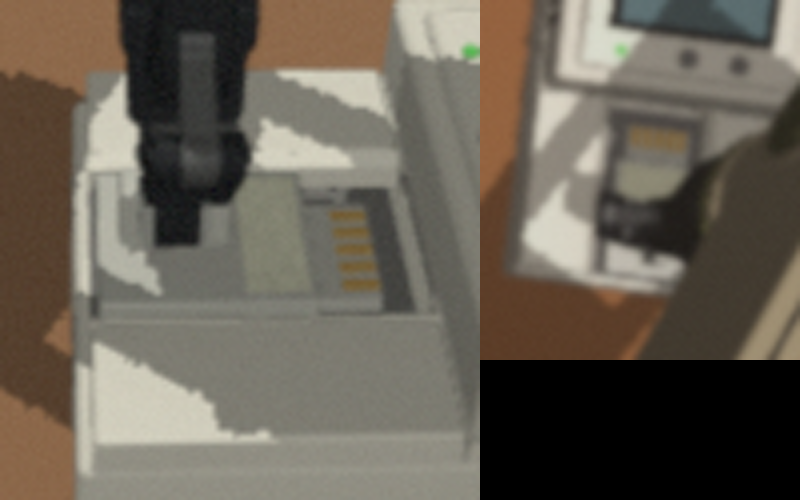

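The cartridge lies flat on the bay floor between the guides, with its tongue end at about (375,260) in the crop, short of the lip. Sliding it in.

```bash
python3 -m crank '[[-0.4,0,0,0],[-0.9,0,0,0],[-1.4,0,0,0],[-1.9,0,0,0],[-2.3,0,0,0],[-2.6,0,0,0],[-2.6,0,0,0]]'
python3 d.py .533 -.3292 .238 82
```

```text
t: 8.55
ee_pos: [0.5213, -0.3282, 0.2372]
orientation: [0.07, 0.998, -0.0, 0.0]
ft_force: [-0.4, 0.3, 6.1]
opening: 0.0105
grip_force: 60.6
t 8.55 pos [ 0.5213 -0.3282  0.2372] h 81.99 tilt [ 9.e-04 -9.e-04 -1.e+00] F [-0.4  0.3  6.1] op 0.010543981016277678 g 60.56911826133728
rows cm: [-1.17  0.06 -0.08] turn -0.0001 q [-0.65  0.31  1.6  -0.    1.23 -2.08]
```

```bash
python3 -m crank '[[-0.2,0,0,0],[-0.4,0,0,0],[-0.6,0,0,0],[-0.6,0,0,0],[-0.6,0,0,0]]' | grep -E 'pos|force'
python3 -m crank '[[-0.15,0,0,0],[-0.3,0,0,0],[-0.3,0,0,0],[-0.3,0,0,0]]'| grep -E 'pos|force'
python3 -m crank '[[-0.1,0,0,0],[-0.2,0,0,0],[-0.2,0,0,0],[-0.2,0,0,0]]'| grep -E 'pos|force'
```

```text
ee_pos: [0.5269, -0.329, 0.2372]
ft_force: [-1.8, 0.7, 6.5]
grip_force: 60.7
ee_pos: [0.5294, -0.3294, 0.2372]
ft_force: [-6.0, 0.9, 9.2]
grip_force: 61.0
ee_pos: [0.5312, -0.3297, 0.2372]
ft_force: [-8.0, 1.4, 9.7]
grip_force: 61.2
```

```bash
for i in 1; do python3 -m crank '[[-0.1,0,0,0],[-0.1,0,0,0],[-0.1,0,0,0]]' | grep -E 'pos|ft_force'
python3 -m crank '[[-0.1,0,0,0],[-0.1,0,0,0],[-0.1,0,0,0]]'| grep -E 'pos|ft_force'
python3 -m crank '[[-0.1,0,0,0],[-0.1,0,0,0],[-0.1,0,0,0]]'| grep -E 'pos|ft_force'; done
```

```text
ee_pos: [0.5321, -0.3298, 0.2372]
ft_force: [-8.8, 1.8, 12.0]
ee_pos: [0.533, -0.33, 0.2372]
ft_force: [-9.6, 1.6, 12.0]
ee_pos: [0.5333, -0.3301, 0.2372]
ft_force: [-14.4, 4.5, 16.2]
```

```bash
python3 -m crank '[[-0.1,0,0,0],[-0.1,0,0,0],[-0.1,0,0,0],[-0.1,0,0,0]]' | grep -E 'pos|ft_force'
python3 - <<'E'
from h import *
s=arm.snapshot("side");t=arm.snapshot("top")
a=cv2.resize(s["pixels"][275:400,250:370],None,fx=4,fy=4,interpolation=cv2.INTER_CUBIC)
b=cv2.resize(t["pixels"][165:255,370:450],None,fx=4,fy=4,interpolation=cv2.INTER_CUBIC)
b=np.pad(b,((0,140),(0,0),(0,0)));cv2.imwrite("pics/f.png",np.hstack([a,b]))
E
```

```text
ee_pos: [0.5337, -0.3302, 0.2372]
ft_force: [-20.4, 4.8, 19.0]
```

View pics/f.png

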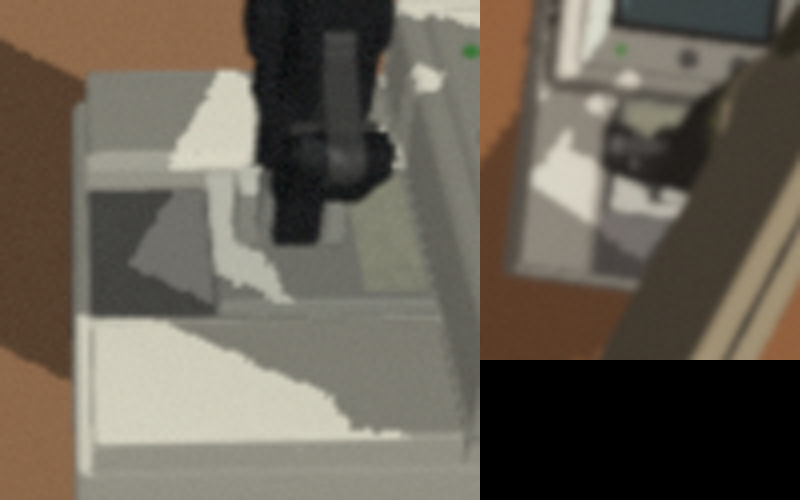

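The picture shows the tongue fully under the lip and the shoulder against it, at about (425,290). The push force has risen steeply to 20 N over the last 0.7 mm, so it is against the solid stop.

```bash
python3 -m crank '[[0,0,0,0],[0,0,0,0],[0,0,0,0],[0,0,0,0]]' | grep -E 'pos|ft_force'
python3 -c "
from plant import arm
print(arm.hand_in())"
```

```text
ee_pos: [0.5337, -0.3302, 0.2372]
ft_force: [-19.8, 4.8, 18.9]
the job is handed in; nothing more can be done
None
```

The test cartridge is in the reader with its shoulder against the lip, the gripper is still holding it there with about 20 N of push, and the job is handed in; the result was not reported back.

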